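Drift the extraction gate into line and test its limit switch

ROBOT

A 6-joint arm with a two-finger parallel gripper is mounted at the origin on the work surface. World frame = base frame: x ahead of the robot, y to its left, z up, the work surface at z = 0. Lengths are in m, angles in rad, forces in N, time in s.
With the tool pointing down it reaches from about 0.225 to 0.875 m from the base axis. Payload 3.4 kg.
Tool frame: the origin (TCP) lies where the fingers leave the gripper's body, on its centre line; the fingertips stand 73 mm ahead of it and the grasp point (between the pads) lies 54 mm ahead of it (manip.grip_point_offset is the distance from the TCP to the grasp point, in m); z points along the fingers, y is the line along which they close (so a half turn about z gives the same grasp; the last joint's range is limited). The gripper opens to 85 mm and grips with 20 to 120 N. Pads are 22 mm wide; open, the fingers measure 114 mm over their backs; the gripper's body (76 mm by 85 mm) begins 54 mm behind the grasp point. The pads swing forward as they close: fully open they stand 13 mm farther back than shut.
Start: joints at [-1.326, 0.276, 1.505, -0, 1.361, -0.121], TCP at [0.206, -0.537, 0.304] pointing down, gripper open.
Joint ranges: [-2.89, 2.89], [-0.75, 2.08], [0.22, 2.7], [-1.18, 4.32], [0.11, 2.71], [-2.7, 2.7]. Speed limits (rad/s): [2.57, 2.57, 3.14, 3.14, 3.14, 3.14].

INTERFACE

Orientations are given as a unit quaternion [w, x, y, z].
In Python, from rig import sensors, cams, manip, spotter gives the robot as it stands.
- The arm moves only by the tool drive_tool, never from a script. Its argument "targets" is a list of rows, each a list of 4 numbers: the shift along the world's x, y, z in m, then the turn about the world's z in degrees. In form: [[dx, dy, dz, spin], ...]. A call has exactly 5 rows; each row shifts and turns the commanded pose from where the row before left it; what a row does not reach is not made up. A row lasts 1/8 s, in which the tool goes at most 62.5 mm and 10.7 degrees, less where a joint would pass 70% of its speed; a pose out of reach is approached as far as the arm can. A call is refused whole if a number of a shift passes 0.0625 or a number of a turn 10.7, either way. A call with a gripper value outside its range is refused whole. "jaw" is the finger opening in m, from 0 to 0.0854, set as the call begins (left out, the last holds). The fingers move at their own pace and stop on an object; "force" is the grip in N (left out, the last holds). Time passes only in rows, so rows that do not move let the fingers close, or fill a call up. It gives the time, the measured TCP pose, the force and the opening at its end, in the units of the state.
- sensors.get_state(): the state, without advancing time (a new reading comes with each control period).
- cams.get_image(name): name is "scene" or "side" or "wrist"; returns a dict with "color" (420x560x3 uint8, red, green, blue), "intrinsics" (3x3 intrinsics, pixels), "R" (3x3) and "t" (3): a world point X has camera coordinates R X + t. Camera axes: x right, y down, z forward; pixel columns grow to the right and rows downward; lengths in m; the calibration is good to about 2 mm. A picture is of the moment at which its call begins. There is no depth.
- manip.sign_off(): hands the job in, once; it reports no verdict.
Trained networks look in the newest picture that a camera, given by its name, has taken for a name from the list of things; names that differ only in an ending like _2 or _b are one class to them, and where a whole thing is asked for, a point or a joint stands for the part that bears it (a point fixed in the world has none). Each returns a list of dicts, best first, with "score" (0 to 1); they miss things now and then, are a little off and sometimes report something else, mostly with a low value. They report only what shows in the picture. A call takes as long as a camera call. They do not tell look-alikes from the thing itself.
- spotter.find_in(query, camera): "point" ([x, y, z] in m, in world coordinates, good to about 4 mm: the middle of the surface that is visible of it).
- spotter.landmark_of(query, camera): "point" ([x, y, z] in m, in world coordinates, good to about 4 mm: a listed point, or the origin of a listed thing).
The state is a dict: "clock": time; "qpos": joint angles; "qd": joint speeds; "effort": joint torques, N m; "position": TCP position; "ee_rot": TCP orientation; "contact_force": force on the tool from outside, world axes, zero at the start; "moment": the same for the moment, N m; "width": finger opening in m.
Only numpy, scipy, OpenCV 4.12 (cv2) and the standard library are available. Lean on these libraries where they do the work, as an engineer would, in place of code of your own. Each camera call takes 0.05 s, during which the arm holds its last target. There are 200 camera calls.

TASK

The slide gate on the dust-extraction branch hangs on one loose bolt and its other bolt hole has slipped out of line with the flange underneath. Take the orange-handled drift pin from the tool block, drive it through both lugs until its collar is fully home on the gate's lug, so that the holes are pulled into line, and leave it there; feel your way in and give way sideways rather than forcing it against the flange underneath; then test the gate's limit switch by hand: push its roller arm over, away from the gate's open spigot, until it clicks, and let it spring back. Leave the other tools and things on the bench where they are.

Things in the scene. Friction and masses are not known exactly. Their poses are not given: they have to be found in the camera images.
- drift_grip (a point): Centre of the drift pin's orange, black-banded grip (22 mm diameter, 52 mm long), where it is held; z along the pin, from point to head. The pin's tip is 93 mm below, the collar's underside 31 mm below, the top of its steel head 32 mm above. At the start it hangs upright by its collar in the tool block, its shank in a loose 17 mm hole; lift it 65 mm to clear.
- drift_collar (a point): Centre of the underside of the drift's dark collar (28 mm across, 5 mm thick); z along the pin, towards its head. Below it the steel shank: 17 mm parallel, 14 mm diameter, then 45 mm of taper from 14 mm down to 7 mm at the tip (62 mm in all). The drift is 125 mm long and weighs about 0.16 kg.
- tool_block: Pale wooden block, fixed, 60 mm (x) by 190 mm (y) by 75 mm tall; origin at the centre of its underside, z up. Three tools hang upright in a row along y, 58 mm apart, the middle one over the origin, in random order: drift (orange grip), centre punch (green), screwdriver (blue). All stand 63 mm above the block.
- gate_hole (a point): Centre of the 15 mm hole in the gate's open lug, at its upper face. z: the hole's axis, up along the branch, 30 degrees from vertical; x: up the slope; y: out along the lug. The lug (40 mm square, 8 mm thick) lies on the flange's like lug. At the start the flange's 15 mm hole, free below, lies 1 to 4 mm up the slope (+x) and up to 7 mm to either side (y): just where is only felt or seen through this hole.
- gate: Slide gate (0.9 kg, blue housing) on the fixed steel flange of a duct branch that leans 30 degrees towards the robot. A loose bolt in a slot of its other lug (origin) holds it; y runs to the hole 132 mm away. 4 to 8 N sideways at the hole moves it and it stays put; driving the drift takes 5 to 15 N. The housing begins 22 mm from the hole at -y, 16 mm above the lug; the spigot (from 26 mm) rises 46 mm.
- roller (a point): Centre of the white roller (18 mm diameter, 10 mm wide) on the limit switch's arm, 36 mm above the arm's pivot; up the slope beyond the spigot, on the bolt side. At rest its axes are the gate's: z along the branch, x up the slope. It stands 45 mm above the guide rail; a thin steel trip dog 58 mm from it at -x ends 9 mm below its centre, so closed fingertips fit between.
- switch_arm (a joint): Angle of the roller arm, rad: 0 at rest, growing as the roller is pushed to +x (up the slope, away from the spigot; it gives only that way). The switch clicks at 0.44 rad (25 degrees, roller moved about 15 mm); end stop at 0.80. The spring takes about 1.5 N at the start and 3 N at the click and brings the arm back to 0.
- punch: Centre punch with a green grip in the tool block; a bystander. Origin at its tip.
- driver: Screwdriver with a blue grip in the tool block; a bystander. Origin at its tip.
- hose_clamp: Steel hose clamp, a ring 88 mm across and 12 mm high, flat on the bench; a bystander.
- foam_offcut: White foam block 90 x 70 x 45 mm; a bystander.
- model_arch: Small wooden model arch, 130 mm wide (y), 36 mm deep, 128 mm high; a bystander.
- cordless_drill: Red and black cordless drill standing on its battery, 175 mm long (y), 175 mm high; a bystander.
Mind the look-alikes: they are no part of the job. What is shaped like the part that bears drift_grip but yellow is not meant.

How it is judged:
By the outcome, as a careful person would: the job done as asked, in the order asked, and still so for the second after the job is handed in, with the robot touching nothing.
It also fails if it takes over 72 s, if anything falls off the work surface, if the arm or the gripper's body presses on something with over 40 N, if the wrist force passes 120 N, or if a joint passes its speed limit or range.

## Working session

There is one attempt and no reset: what is moved stays moved. The work goes in short steps, Python scripts to look and compute and a tool call to move; the robot and the scene stay as the last step left them, time stands still between calls to the robot, and variables do not carry over. Pictures are saved under pics/ and viewed, on a budget of 10 in all, crops included, one or two more only if the job needs it, and the job is handed in when it is done.

Besides the shell and the picture viewer there is one more tool, called after "Request:" by a JSON object that holds its "op" and its "data", one argument or row to a line. drive_tool: Moves the arm, as the interface text tells. Its arguments: {"type":"object","properties":{"targets":{"type":"array","items":{"type":"array","items":{"type":"number"}}},"jaw":{"type":"number"},"force":{"type":"number"}},"required":["targets"]}

```bash
mkdir -p pics; ls
python3 - <<'E'
from rig import sensors,cams,manip,spotter
import cv2,numpy as np
for n in ("scene","side"):
    im=cams.get_image(n); cv2.imwrite(f"pics/{n}0.png",im["color"][:,:,::-1])
    for q in ("drift_grip","drift_collar","tool_block","gate_hole","gate","roller","switch_arm","punch","driver","model_arch","cordless_drill","foam_offcut","hose_clamp"):
        for d in spotter.landmark_of(q,n)[:3]:
            p=np.array(d["point"]);c=im["R"]@p+im["t"];u=im["intrinsics"]@c
            print(n,q,p.round(4),round(d["score"],2),(u[:2]/u[2]).round())
print(sensors.get_state(), manip.grip_point_offset)
E
```

```text
pics
scene drift_grip [0.4174 0.2499 0.1082] 0.52 [323. 177.]
scene drift_grip [0.3365 0.2285 0.0885] 0.44 [303. 176.]
scene drift_grip [0.3537 0.1524 0.095 ] 0.38 [294. 185.]
scene drift_collar [0.3322 0.2268 0.0604] 0.67 [301. 182.]
scene drift_collar [0.417  0.2416 0.079 ] 0.66 [321. 184.]
scene drift_collar [0.3539 0.1556 0.0686] 0.48 [294. 190.]
scene tool_block [0.4391 0.2947 0.0013] 0.62 [332. 196.]
scene gate_hole [0.5237 0.0281 0.1839] 0.55 [311. 198.]
scene gate [ 0.5088 -0.1002  0.1735] 0.86 [281. 218.]
scene roller [ 0.5765 -0.074   0.2909] 0.41 [306. 192.]Traceback (most recent call last):
  File "<stdin>", line 6, in <module>
ValueError: it knows: cordless_drill, drift_collar, drift_grip, driver, foam_offcut, gate, gate_hole, hose_clamp, model_arch, punch, roller, tool_block
```

```bash
cat > h.py <<'E'
from rig import sensors,cams,manip,spotter
import cv2,numpy as np
def proj(im,p):
    u=im["intrinsics"]@(im["R"]@np.array(p)+im["t"]); return u[:2]/u[2]
def look(n,qs,k=3):
    im=cams.get_image(n)
    for q in qs:
        for d in spotter.landmark_of(q,n)[:k]:
            print(n,q,np.round(d["point"],4),round(d["score"],2),proj(im,d["point"]).round())
    return im
E
python3 - <<'E'
from h import *
for n in ("scene","side"):
    im=look(n,("drift_grip","drift_collar","tool_block","gate_hole","gate","roller","punch","driver","model_arch","cordless_drill","foam_offcut","hose_clamp"))
    cv2.imwrite(f"pics/{n}0.png",im["color"][:,:,::-1])
    print(im["intrinsics"],im["R"],im["t"])
print(sensors.get_state(), manip.grip_point_offset)
a,b=cv2.imread("pics/scene0.png"),cv2.imread("pics/side0.png")
E
```

```text
scene drift_grip [0.3357 0.2223 0.0906] 0.57 [301. 176.]
scene drift_grip [0.4185 0.2514 0.1082] 0.46 [323. 177.]
scene drift_grip [0.353  0.1543 0.0914] 0.42 [294. 185.]
scene drift_collar [0.3312 0.227  0.0558] 0.56 [301. 182.]
scene drift_collar [0.416  0.2451 0.0775] 0.51 [321. 184.]
scene drift_collar [0.3515 0.1531 0.0689] 0.51 [293. 190.]
scene tool_block [ 4.382e-01  2.933e-01 -4.000e-04] 0.91 [332. 197.]
scene tool_block [ 0.6714 -0.3571  0.0013] 0.4 [265. 337.]
scene gate [ 0.5074 -0.1     0.1756] 0.79 [281. 217.]
scene roller [ 0.5772 -0.0746  0.2935] 0.4 [306. 191.]
scene punch [0.4431 0.3044 0.0149] 0.36 [335. 193.]
scene driver [0.4396 0.3044 0.0148] 0.68 [334. 193.]
scene model_arch [ 0.7048  0.2998 -0.002 ] 0.82 [392. 225.]
scene cordless_drill [ 0.4779 -0.4897  0.0029] 0.83 [181. 329.]
scene foam_offcut [ 0.6663  0.1734 -0.0016] 0.83 [365. 237.]
scene hose_clamp [ 0.6666  0.1741 -0.0008] 0.24 [365. 237.]
[[398.17287001   0.         286.19885759]
 [  0.         398.17287001 207.43946272]
 [  0.           0.           1.        ]] [[ 0.76440656  0.6446394   0.01107495]
[... 1470 characters left out ...]
75]
{'clock': 1.65, 'qpos': array([-1.32604275e+00,  2.75906489e-01,  1.50487521e+00, -2.29682582e-06,
        1.36070703e+00, -1.21032003e-01]), 'qd': array([-1.05524506e-04,  4.48364255e-04, -2.80089141e-04, -4.31770871e-04,
       -5.19634139e-05, -4.85450635e-05]), 'effort': array([-1.38258849e-03, -4.16650701e+01, -2.46095824e+01, -4.40773510e-04,
        2.48952074e-04,  1.27991987e-05]), 'position': array([ 0.20565366, -0.53700358,  0.30393421]), 'ee_rot': array([5.19333792e-05, 9.83321637e-01, 1.81875107e-01, 2.09141699e-06]), 'contact_force': array([-0.01720388, -0.61089073,  0.76722634]), 'moment': array([-0.02707977,  0.01485774, -0.03418041]), 'width': 0.08531720413785565} 0.0539
```

View pics/scene0.png

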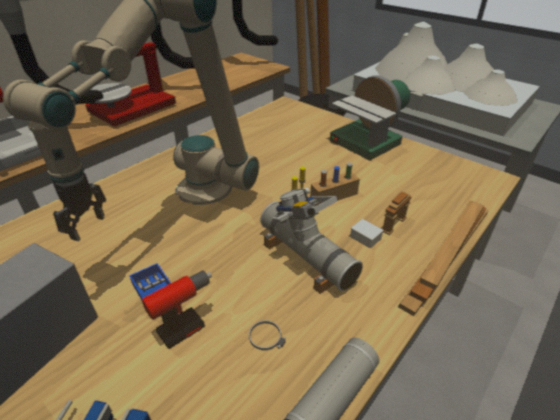

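View pics/side0.png

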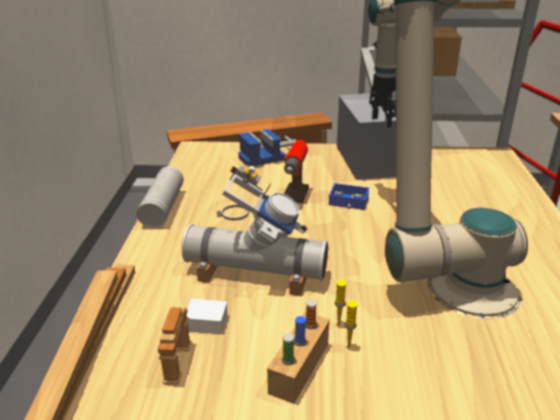

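Candidates for the orange-gripped drift, as side-image pixels:
- Tools in the block: orange-brown (311,313), blue (300,330) and green (289,348).
- Two yellow look-alikes outside the block: (341,291) and (351,313).

I choose the block tool at (311,313), and I'll check it in a close crop.

Run:
```python
import cv2,numpy as np
a=cv2.imread("pics/side0.png")
c1=cv2.resize(a[270:400,250:380],(400,400),interpolation=cv2.INTER_CUBIC)
c2=cv2.resize(a[150:280,200:330],(400,400),interpolation=cv2.INTER_CUBIC)
cv2.imwrite("pics/crop1.png",np.hstack([c1,c2]))
```

```text
(no output)
```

View pics/crop1.png

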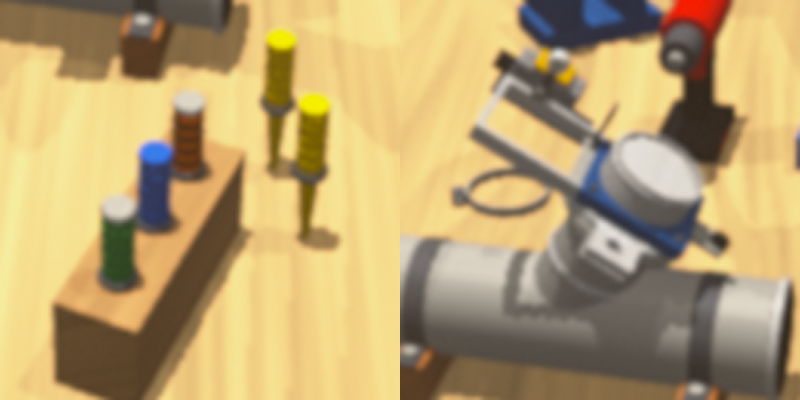

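Request:
{"op": "drive_tool", "data": {
  "targets": [
    [0.01,0.05,0.02,0],
    [0.01,0.055,0.02,0],
    [0.01,0.055,0.02,0],
    [0.01,0.055,0.02,0],
    [0.01,0.055,0,0]
  ],
  "jaw": 0.045
}}

```text
clock: 2.28
position: [0.2561, -0.2658, 0.3856]
ee_rot: [0.002, 0.983, 0.182, 0.001]
contact_force: [1.2, 0.6, 0.2]
width: 0.045
```

Request:
{"op": "drive_tool", "data": {
  "targets": [
    [0.01,0.055,0,0],
    [0.01,0.055,0,0],
    [0.01,0.055,0,0],
    [0.01,0.055,0,0],
    [0.01,0.055,0,0]
  ]
}}

```text
clock: 2.9
position: [0.3055, 0.0097, 0.3844]
ee_rot: [0.0, 0.983, 0.182, 0.001]
contact_force: [1.4, 0.5, 0.8]
width: 0.0453
```

Request:
{"op": "drive_tool", "data": {
  "targets": [
    [0.01,0.05,0,-9],
    [0.01,0.05,0,-9],
    [0.01,0.05,0,-10],
    [0.01,0.05,0,0],
    [0.0,0,0,0]
  ]
}}

```text
clock: 3.52
position: [0.3432, 0.1902, 0.3839]
ee_rot: [-0.0, 1.0, -0.026, -0.0]
contact_force: [0.4, -0.7, -0.4]
width: 0.045
```

The crop shows the orange, black-banded grip with its steel head at the near-robot end of the block, at crop (188,135). The yellow look-alikes stand outside the block, so the choice holds. The gate lug with its hole is at right-panel (620,245).

Run:
```python
from h import *
for n in ("wrist","side","scene","side"):
    im=look(n,("drift_grip","drift_collar","gate_hole","gate","roller"),4)
    if n=="wrist":cv2.imwrite("pics/w1.png",im["color"][:,:,::-1]); print(im["R"],im["t"])
```

```text
wrist drift_grip [0.3542 0.1559 0.0876] 0.73 [314. 167.]
wrist drift_grip [0.418  0.2464 0.1026] 0.7 [215. 106.]
wrist drift_grip [0.3262 0.2303 0.0921] 0.63 [242. 199.]
wrist drift_collar [0.4197 0.2441 0.075 ] 0.79 [222. 104.]
wrist drift_collar [0.3517 0.1575 0.0628] 0.71 [310. 166.]
wrist drift_collar [0.3334 0.2286 0.0638] 0.66 [246. 186.]
[[-5.44518196e-02 -9.98516026e-01 -8.62701982e-04]
 [-9.61064454e-01  5.21750372e-02  2.71353792e-01]
 [-2.70906099e-01  1.56048199e-02 -9.62479286e-01]] [0.20848623 0.26210353 0.54477559]
side drift_grip [0.3502 0.1568 0.0947] 0.88 [341. 293.]
side drift_grip [0.4155 0.2452 0.1048] 0.69 [312. 314.]
side drift_grip [0.333  0.2291 0.0966] 0.65 [350. 314.]
side drift_grip [0.441  0.2998 0.0009] 0.41 [299. 368.]
side drift_collar [0.3549 0.1517 0.0597] 0.72 [338. 304.]
side drift_collar [0.3332 0.2271 0.0624] 0.58 [349. 325.]
side drift_collar [0.4206 0.2443 0.0786] 0.49 [310. 323.]
side gate_hole [0.5213 0.0291 0.1849] 0.67 [270. 229.]
side gate_hole [ 0.5068 -0.1069  0.1758] 0.6 [279. 205.]
side gate [ 0.5065 -0.1065  0.1759] 0.59 [280. 205.]
s
[... 422 characters left out ...]
253 0.0302 0.1844] 0.57 [312. 198.]
scene gate [ 0.5052 -0.1013  0.1779] 0.67 [280. 217.]
scene roller [ 0.5772 -0.0716  0.2901] 0.64 [306. 191.]
side drift_grip [0.3539 0.1557 0.0951] 0.89 [339. 293.]
side drift_grip [0.4154 0.2459 0.1058] 0.86 [312. 314.]
side drift_grip [0.3334 0.2266 0.0965] 0.83 [350. 313.]
side drift_collar [0.336  0.228  0.0641] 0.85 [348. 325.]
side drift_collar [0.4214 0.2444 0.0811] 0.76 [309. 322.]
side drift_collar [0.3518 0.1495 0.0597] 0.71 [339. 303.]
side gate_hole [0.5262 0.0328 0.1848] 0.89 [268. 230.]
side gate [ 0.5086 -0.1038  0.175 ] 0.9 [279. 206.]
side roller [ 0.5769 -0.0726  0.2896] 0.54 [250. 171.]
side roller [0.4156 0.2468 0.1055] 0.3 [312. 315.]
```

View pics/w1.png

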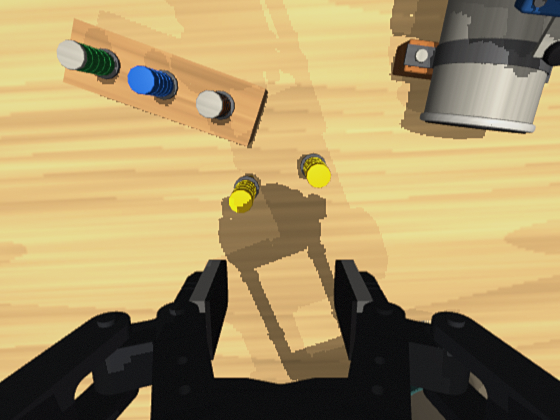

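Request:
{"op": "drive_tool", "data": {
  "targets": [
    [0.038,0.028,0,0],
    [0.037,0.028,0,0],
    [0,0,-0.04,0],
    [0,0,-0.04,0],
    [0,0,0,0]
  ]
}}

```text
clock: 5.35
position: [0.4165, 0.2429, 0.3013]
ee_rot: [0.002, 1.0, -0.029, -0.003]
contact_force: [0.2, -0.1, 0.7]
width: 0.0451
```

Run:
```python
from h import *
im=look("wrist",("drift_grip","drift_collar"),2)
im=look("wrist",("drift_grip","drift_collar","gate_hole"),2)
print({k:np.round(v,4) for k,v in sensors.get_state().items()})
```

```text
wrist drift_grip [0.3545 0.1552 0.0881] 0.82 [388. 262.]
wrist drift_grip [0.4187 0.2486 0.1075] 0.58 [271. 200.]
wrist drift_collar [0.3512 0.1569 0.0606] 0.87 [377. 253.]
wrist drift_collar [0.4199 0.2463 0.0724] 0.71 [275. 189.]
wrist drift_grip [0.3271 0.2313 0.0938] 0.88 [301. 302.]
wrist drift_grip [0.3542 0.1554 0.0912] 0.73 [389. 267.]
wrist drift_collar [0.4202 0.2442 0.0739] 0.89 [280. 193.]
wrist drift_collar [0.3315 0.2302 0.0627] 0.75 [300. 281.]
{'clock': np.float64(5.7), 'qpos': array([ 3.8330e-01,  1.3640e-01,  1.6855e+00, -1.0000e-04,  1.3166e+00,
        2.0128e+00]), 'qd': array([-0.0011,  0.0023,  0.0108, -0.0014, -0.0042, -0.0029]), 'effort': array([-5.50000e-03, -3.26151e+01, -2.42434e+01, -0.00000e+00,
       -1.83000e-02, -0.00000e+00]), 'position': array([0.4187, 0.2436, 0.3056]), 'ee_rot': array([-6.000e-04,  9.996e-01, -2.930e-02,  1.400e-03]), 'contact_force': array([0.2863, 0.9337, 0.0833]), 'moment': array([0.0219, 0.0387, 0.0265]), 'width': np.float64(0.0451)}
```

Request:
{"op": "drive_tool", "data": {
  "targets": [
    [0,0.0025,-0.05,0],
    [0,0,-0.05,0],
    [0,0,-0.0335,0],
    [0,0,0,0],
    [0,0,0,0]
  ]
}}

```text
clock: 6.32
position: [0.4193, 0.2464, 0.1722]
ee_rot: [-0.001, 1.0, -0.029, 0.001]
contact_force: [-0.8, 0.5, -0.6]
width: 0.0452
```

Request:
{"op": "drive_tool", "data": {
  "targets": [
    [0,0,0,0],
    [0,0,0,0],
    [0,0,0,0],
    [0,0,0,0],
    [0,0,0,0]
  ],
  "jaw": 0.0,
  "force": 40
}}

```text
clock: 6.95
position: [0.4191, 0.2463, 0.1724]
ee_rot: [-0.001, 1.0, -0.029, 0.002]
contact_force: [0.1, 0.6, 5.9]
width: 0.0215
```

Request:
{"op": "drive_tool", "data": {
  "targets": [
    [0,0,0.02,0],
    [0,0,0.02,0],
    [0,0,0.01,0],
    [0,0,0,0],
    [-0.01,0,0,0]
  ]
}}

```text
clock: 7.58
position: [0.4091, 0.2462, 0.2204]
ee_rot: [-0.0, 1.0, -0.029, 0.001]
contact_force: [3.3, 0.0, -0.2]
width: 0.0216
```

Request:
{"op": "drive_tool", "data": {
  "targets": [
    [-0.01,0,-0.001,0],
    [-0.01,0,-0.002,0],
    [-0.01,0,-0.004,0],
    [-0.01,0,-0.005,0],
    [0,0,0,0]
  ]
}}

```text
clock: 8.2
position: [0.3664, 0.2459, 0.2079]
ee_rot: [0.0, 1.0, -0.029, -0.001]
contact_force: [0.5, 2.4, -0.1]
width: 0.0211
```

Run:
```python
from h import *
for n in ("side","scene"):
    im=look(n,("drift_grip","drift_collar"),4)
    c=proj(im,[.39,.245,.12]).astype(int); r=45
    cv2.imwrite(f"pics/t_{n}.png",cv2.resize(im["color"][c[1]-r:c[1]+r,c[0]-r:c[0]+r,::-1],(400,400),interpolation=cv2.INTER_CUBIC)); print(c)
cv2.imwrite("pics/t.png",np.hstack([cv2.imread("pics/t_side.png"),cv2.imread("pics/t_scene.png")]))
print(sensors.get_state()["position"],sensors.get_state()["contact_force"])
```

```text
side drift_grip [0.3289 0.2273 0.0995] 0.81 [352. 312.]
side drift_grip [0.3777 0.2439 0.1469] 0.69 [331. 299.]
side drift_collar [0.3914 0.2455 0.1233] 0.7 [324. 308.]
side drift_collar [0.3322 0.2288 0.0596] 0.69 [350. 327.]
side drift_collar [0.3526 0.1523 0.06  ] 0.67 [339. 304.]
[324 309]
scene drift_grip [0.3752 0.2479 0.148 ] 0.63 [314. 164.]
scene drift_grip [0.3531 0.1513 0.0963] 0.63 [293. 184.]
scene drift_grip [0.3338 0.2261 0.0882] 0.51 [302. 176.]
scene drift_collar [0.3912 0.2407 0.1218] 0.67 [316. 172.]
scene drift_collar [0.3517 0.1571 0.0654] 0.64 [294. 190.]
scene drift_collar [0.3328 0.2294 0.0569] 0.42 [302. 182.]
[316 172]
[0.36758282 0.24554683 0.20809537] [ 0.82266124  1.51502298 -0.94997747]
```

View pics/t.png

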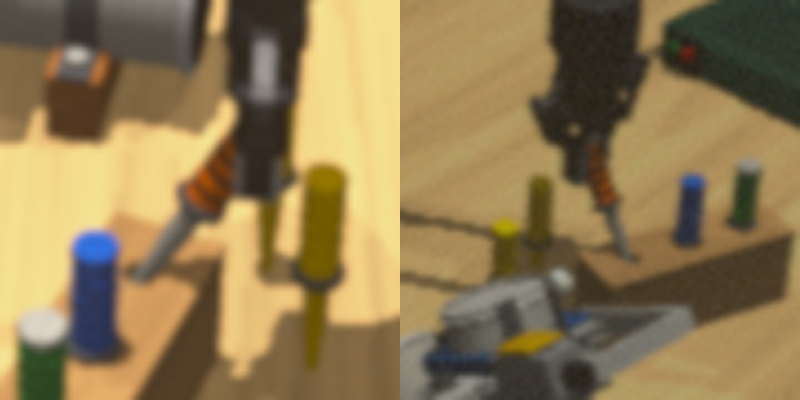

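The pin is held and leans about 30° towards the robot, with its tip still in the block hole (side crop 140,275). I'll pull it out along its axis and look down at the gate hole.

Request:
{"op": "drive_tool", "data": {
  "targets": [
    [-0.01,0,0.0173,0],
    [-0.005,0,0.03,0],
    [0,0,0.05,0],
    [0.015,-0.04,0.035,0],
    [0.02,-0.045,0.025,0]
  ]
}}

```text
clock: 9.12
position: [0.3875, 0.1598, 0.367]
ee_rot: [0.001, 1.0, -0.028, -0.0]
contact_force: [0.7, 1.0, -1.5]
width: 0.0215
```

Request:
{"op": "drive_tool", "data": {
  "targets": [
    [0.015,-0.05,0,0],
    [0.012,-0.05,0,0],
    [0,-0.0265,0,0],
    [0,0,0,0],
    [0,0,0,0]
  ]
}}

```text
clock: 9.75
position: [0.4144, 0.0347, 0.3654]
ee_rot: [-0.0, 1.0, -0.029, -0.001]
contact_force: [0.6, -0.8, -0.9]
width: 0.0213
```

Run:
```python
from h import *
im=look("wrist",("drift_grip","drift_collar","gate_hole","gate","roller"),2)
print(im["intrinsics"],im["R"],im["t"])
cv2.imwrite("pics/w2.png",im["color"][:,:,::-1])
np.savez("w2.npz",**im)
c=proj(im,[.5242,.0306,.1848]).astype(int);print(c)
for n in ("side",):look(n,("gate_hole","gate","roller","drift_collar"),2)
print(sensors.get_state()["position"],sensors.get_state()["contact_force"])
```

```text
wrist drift_grip [0.4266 0.0361 0.301 ] 0.85 [274. 256.]
wrist drift_grip [0.3287 0.2306 0.0902] 0.67 [ 96. 276.]
wrist drift_collar [0.3533 0.1524 0.0591] 0.97 [176. 239.]
wrist drift_collar [0.3324 0.2292 0.0596] 0.78 [110. 260.]
wrist gate_hole [0.5257 0.0322 0.1781] 0.92 [273.  40.]
wrist gate [ 0.5039 -0.0992  0.1773] 0.9 [475.  63.]
[[364.05668619   0.         280.51444596]
 [  0.         364.05668619 212.89453953]
 [  0.           0.           1.        ]] [[-6.07140339e-02 -9.98155154e-01 -3.06374685e-04]
 [-9.60187810e-01  5.83207666e-02  2.73199665e-01]
 [-2.72677786e-01  1.68812310e-02 -9.61957301e-01]] [0.05946931 0.34242866 0.54915072]
[275  40]
side gate_hole [0.527  0.0278 0.1832] 0.62 [268. 229.]
side gate [ 0.5055 -0.1032  0.1745] 0.69 [280. 206.]
side drift_collar [0.3528 0.1513 0.059 ] 0.6 [339. 304.]
side drift_collar [0.4415 0.0336 0.2817] 0.56 [304. 195.]
[0.41504102 0.03465166 0.36588372] [ 0.19269432 -0.34145038 -0.98286901]
```

View pics/w2.png

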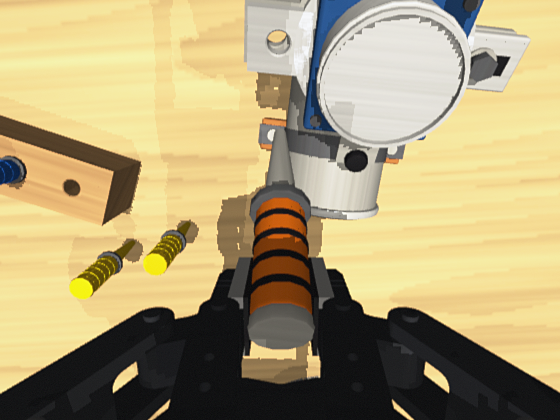

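The picture shows the drift held and leaning at (277,230), and the gate hole at (277,41) with its far side part bright. The bolt is at (482,67). I'll zoom in on the hole.

Run:
```python
import cv2,numpy as np
a=cv2.imread("pics/w2.png")
c=cv2.resize(a[22:62,252:302],(750,600),interpolation=cv2.INTER_NEAREST)
for i in range(0,50,10): cv2.putText(c,str(252+i),(i*15,12),0,.4,(0,0,255))
for i in range(0,40,10): cv2.putText(c,str(22+i),(0,i*15+12),0,.4,(0,0,255))
cv2.imwrite("pics/hole.png",c)
```

```text
(no output)
```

View pics/hole.png

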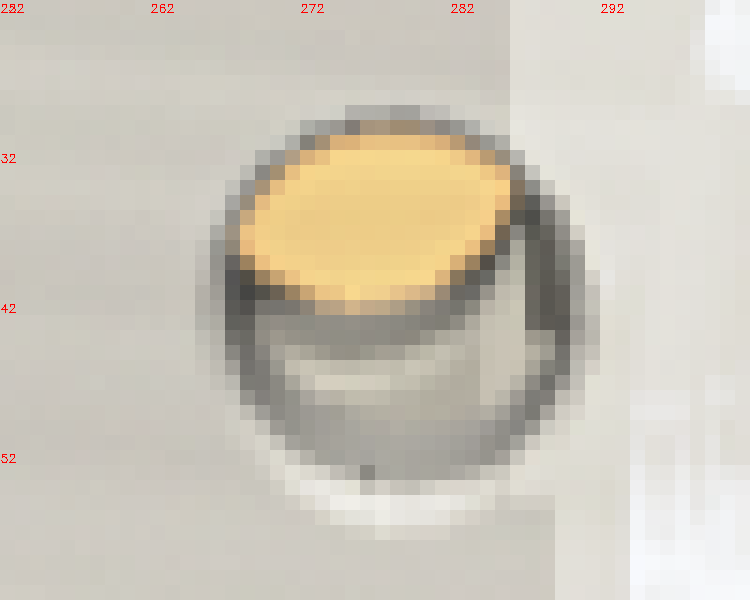

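```bash
cat > fit.py <<'E'
from h import *
from scipy.optimize import least_squares
def ray(im,uv):
    d=im["R"].T@np.linalg.solve(im["intrinsics"],[*uv,1]); return -im["R"].T@im["t"],d/np.linalg.norm(d)
def hit(im,uv,P,n):
    o,d=ray(im,uv); return o+d*(n@(P-o))/(n@d)
if __name__=="__main__":
    im=dict(np.load("w2.npz"))
    for psi in (-8,0):
        c,s=np.cos(np.radians(psi)),np.sin(np.radians(psi))
        Z=np.array([-.5*c,-.5*s,.866]);X=np.array([.866*c,.866*s,.5]);Y=np.cross(Z,X)
        P=np.array([.5248,.0308,.1842])
        H=lambda uv,dep:(lambda q:np.array([(q-P)@X,(q-P)@Y])*1e3)(hit(im,uv,P-Z*dep,Z))
        def cc(pts,dep,r=None):
            q=np.array([H(p,dep) for p in pts])
            if r: f=least_squares(lambda a:np.hypot(*(q-a).T)-r,[0,0])
            else: f=least_squares(lambda a:np.hypot(*(q-a[:2]).T)-a[2],[0,0,7])
            return f.x,np.abs(f.fun).max()
        up=[(265.8,41.7),(290.6,41.7),(278,29.5),(278,54.8),(269,33),(287,33.5),(269,50.5),(288,50)]
        fl=[(271.5,44.5),(275.5,45.8),(279.5,45),(283,42.8),(285.3,40),(286.5,37)]
        a=cc(up,0);print(psi,"upper",a,P+X*a[0][0]/1e3+Y*a[0][1]/1e3)
        for r in (7.5,None): print("flange",cc(fl,.008,r))
        print("bolt",H((482,67),0))
E
python3 fit.py
```

```text
-8 upper (array([-1.73632155, -1.79700429,  7.83096463]), np.float64(0.12210303441312576)) [0.5230609  0.02922983 0.18333184]
flange (array([0.53679699, 0.45406268]), np.float64(0.16548898725978756))
flange (array([0.1149652 , 0.20123102, 7.08099955]), np.float64(0.120380852411623))
bolt [  -6.15893    -135.00386236]
0 upper (array([-1.98275794, -1.5857141 ,  7.83218563]), np.float64(0.22303314140540387)) [0.52308293 0.02921436 0.18320862]
flange (array([ 0.54666524, -0.27359349]), np.float64(0.1994104890818953))
flange (array([-0.08327414, -0.5383423 ,  6.91889486]), np.float64(0.10929341673926452))
bolt [ -26.91709115 -138.36108576]
```

Request:
{"op": "drive_tool", "data": {
  "targets": [
    [0.016,0.002,0,-3],
    [0.015,0.002,0,-3],
    [0.015,0.0015,-0.012,0],
    [0,0,-0.012,0],
    [0,0,0,0]
  ]
}}

```text
clock: 10.92
position: [0.4598, 0.04, 0.34]
ee_rot: [0.0, 0.997, -0.081, -0.002]
contact_force: [0.6, 1.1, -1.2]
width: 0.0213
```

Run:
```python
from h import *
out=[]
for n in ("wrist","side"):
    im=look(n,("drift_grip","drift_collar","gate_hole","gate","roller"),2)
    np.savez(f"{n}3.npz",**im)
    c=proj(im,[.515,.0306,.195]).astype(int);r=40 if n=="wrist" else 30
    x0,y0=c-r; print(n,x0,y0,2*r)
    out.append(cv2.resize(im["color"][max(y0,0):max(y0,0)+2*r,x0:x0+2*r,::-1],(400,400),interpolation=cv2.INTER_CUBIC))
cv2.imwrite("pics/tip.png",np.hstack(out))
print(sensors.get_state()["position"],sensors.get_state()["ee_rot"],sensors.get_state()["contact_force"])
```

```text
wrist drift_grip [0.4704 0.0395 0.2753] 0.73 [276. 259.]
wrist drift_grip [0.3543 0.1562 0.0908] 0.66 [181. 310.]
wrist drift_collar [0.4852 0.0344 0.2481] 0.97 [282. 204.]
wrist drift_collar [0.3314 0.2316 0.0625] 0.76 [125. 325.]
wrist gate_hole [0.5258 0.0293 0.1807] 0.57 [279. 111.]
wrist gate [ 0.504  -0.0993  0.1776] 0.67 [492. 111.]
wrist 239 90 80
side drift_grip [0.3487 0.1582 0.0931] 0.83 [342. 294.]
side drift_grip [0.3334 0.2301 0.0977] 0.75 [350. 314.]
side drift_collar [0.3338 0.23   0.0643] 0.95 [349. 325.]
side drift_collar [0.3542 0.1529 0.0613] 0.88 [338. 304.]
side gate_hole [0.5249 0.028  0.1855] 0.91 [269. 228.]
side gate_hole [0.4896 0.0356 0.2574] 0.58 [283. 204.]
side gate [ 0.5063 -0.1027  0.1772] 0.77 [280. 205.]
side 242 195 60
[0.46106299 0.03994789 0.34202058] [ 3.06460834e-05  9.96668783e-01 -8.15555546e-02  1.65287991e-04] [ 0.42732561 -0.86209016 -0.97000642]
```

View pics/tip.png

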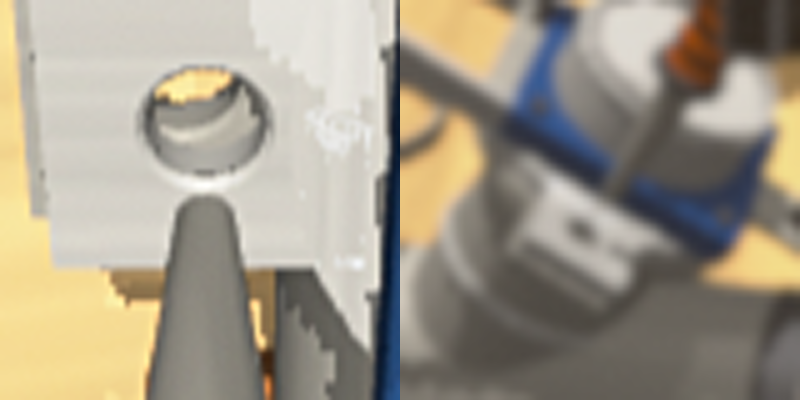

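The left (wrist) crop shows the tip at about px (280.4,132) and the hole centre at (280,114.4). The right (side) crop shows the tip at px (273.5,223.5) and the hole at (269.7,229.5). I'll triangulate both points.

```bash
cat > tri.py <<'E'
from fit import *
def tri(ims,uvs):
    A=np.zeros((3,3));b=np.zeros(3)
    for im,uv in zip(ims,uvs):
        o,d=ray(im,uv);M=np.eye(3)-np.outer(d,d);A+=M;b+=M@o
    return np.linalg.solve(A,b)
psi=np.radians(-9.3);c,s=np.cos(psi),np.sin(psi)
Z=np.array([-.5*c,-.5*s,.866]);X=np.array([.866*c,.866*s,.5]);Y=np.cross(Z,X)
G=np.array([X,Y,Z])
E
python3 - <<'E'
from tri import *
w,sd=[dict(np.load(f"{n}3.npz")) for n in("wrist","side")]
t=tri([w,sd],[(280.4,132),(273.5,223.5)]);h=tri([w,sd],[(280,114.4),(269.7,229.5)])
col=tri([w,sd],[(282,204),(283,204)])
print("tip",t,"hole",h,"hole-tip gate axes",G@(h-t)*1e3,"world",(h-t)*1e3)
d=t-np.array([.461,.04,.342-.0539]);print("tip rel grasp gate axes",G@d*1e3)
E
```

```text
tip [0.51364799 0.03024947 0.20074511] hole [0.52301045 0.02899664 0.18269012] hole-tip gate axes [ -0.85084588   0.27663766 -20.3565564 ] world [  9.36246228  -1.25282737 -18.0549952 ]
tip rel grasp gate axes [   2.68100136   -1.11420174 -102.41517981]
```

Request:
{"op": "drive_tool", "data": {
  "targets": [
    [0.001,0.002,0.0004,0],
    [0.0035,-0.0006,-0.0061,0],
    [0.003,-0.0005,-0.0052,0],
    [0.0025,-0.0004,-0.0043,0],
    [0,0,0,0]
  ]
}}

```text
clock: 12.15
position: [0.4711, 0.0404, 0.326]
ee_rot: [0.0, 0.997, -0.082, -0.001]
contact_force: [0.5, -0.2, -1.2]
width: 0.0213
```

Request:
{"op": "drive_tool", "data": {
  "targets": [
    [0.0015,-0.0002,-0.0026,0],
    [0.0015,-0.0002,-0.0026,0],
    [0.001,-0.0002,-0.0017,0],
    [0,0,0,0],
    [0,0,0,0]
  ]
}}

```text
clock: 12.78
position: [0.4751, 0.0399, 0.3198]
ee_rot: [0.0, 0.997, -0.082, 0.0]
contact_force: [-1.0, -0.5, -1.8]
width: 0.0216
```

Request:
{"op": "drive_tool", "data": {
  "targets": [
    [0.001,-0.0002,-0.0017,0],
    [0.001,-0.0002,-0.0017,0],
    [0,0,0,0],
    [0,0,0,0],
    [0,0,0,0]
  ]
}}

```text
clock: 13.4
position: [0.4771, 0.0395, 0.3164]
ee_rot: [0.0, 0.997, -0.082, 0.0]
contact_force: [-0.6, -0.5, -1.8]
width: 0.021
```

Request:
{"op": "drive_tool", "data": {
  "targets": [
    [0.001,-0.0002,-0.0017,0],
    [0.001,-0.0002,-0.0017,0],
    [0,0,0,0],
    [0,0,0,0],
    [0,0,0,0]
  ]
}}

```text
clock: 14.02
position: [0.479, 0.039, 0.313]
ee_rot: [0.0, 0.997, -0.082, -0.0]
contact_force: [0.4, 0.6, -1.3]
width: 0.0213
```

Request:
{"op": "drive_tool", "data": {
  "targets": [
    [0.001,-0.0002,-0.0017,0],
    [0.001,-0.0002,-0.0017,0],
    [0.001,-0.0001,-0.0017,0],
    [0,0,0,0],
    [0,0,0,0]
  ]
}}

```text
clock: 14.65
position: [0.482, 0.0384, 0.3077]
ee_rot: [0.0, 0.997, -0.082, -0.0]
contact_force: [-1.3, -0.7, -1.9]
width: 0.0214
```

Request:
{"op": "drive_tool", "data": {
  "targets": [
    [0.001,-0.0002,-0.0017,0],
    [0.001,-0.0002,-0.0017,0],
    [0.001,-0.0001,-0.0017,0],
    [0,0,0,0],
    [0,0,0,0]
  ]
}}

```text
clock: 15.28
position: [0.4851, 0.0379, 0.3026]
ee_rot: [0.0, 0.997, -0.082, 0.0]
contact_force: [-1.1, -1.4, -3.0]
width: 0.0209
```

Request:
{"op": "drive_tool", "data": {
  "targets": [
    [0.001,-0.0001,-0.0017,0],
    [0.001,-0.0001,-0.0017,0],
    [0.001,-0.0001,-0.0017,0],
    [0,0,0,0],
    [0,0,0,0]
  ]
}}

```text
clock: 15.9
position: [0.488, 0.0376, 0.2976]
ee_rot: [0.0, 0.997, -0.082, -0.0]
contact_force: [-2.4, -3.3, 0.1]
width: 0.0214
```

Request:
{"op": "drive_tool", "data": {
  "targets": [
    [0.001,-0.0001,-0.0017,0],
    [0.001,-0.0001,-0.0017,0],
    [0.001,-0.0001,-0.0017,0],
    [0,0,0,0],
    [0,0,0,0]
  ]
}}

```text
clock: 16.52
position: [0.4906, 0.0375, 0.293]
ee_rot: [0.0, 0.997, -0.082, -0.0]
contact_force: [-5.0, -1.1, 3.1]
width: 0.0211
```

Request:
{"op": "drive_tool", "data": {
  "targets": [
    [0.0008,-0.0001,-0.0018,0],
    [0.0009,-0.0001,-0.0018,0],
    [0.001,-0.0001,-0.0017,0],
    [0,0,0,0],
    [0,0,0,0]
  ]
}}

```text
clock: 17.15
position: [0.4933, 0.0374, 0.2879]
ee_rot: [-0.0, 0.997, -0.082, -0.0]
contact_force: [-5.1, -1.4, 4.9]
width: 0.0211
```

Request:
{"op": "drive_tool", "data": {
  "targets": [
    [0.001,-0.0001,-0.0017,0],
    [0.001,-0.0001,-0.0017,0],
    [0,0,0,0],
    [0,0,0,0],
    [0,0,0,0]
  ]
}}

```text
clock: 17.77
position: [0.4953, 0.0372, 0.2846]
ee_rot: [-0.0, 0.997, -0.082, -0.0]
contact_force: [-4.8, -2.0, 5.7]
width: 0.0213
```

Request:
{"op": "drive_tool", "data": {
  "targets": [
    [0.001,-0.0001,-0.0017,0],
    [0.001,-0.0001,-0.0017,0],
    [0.001,-0.0002,-0.0017,0],
    [0,0,0,0],
    [0,0,0,0]
  ]
}}

```text
clock: 18.4
position: [0.4983, 0.0368, 0.2794]
ee_rot: [-0.0, 0.997, -0.082, -0.0]
contact_force: [-5.6, -2.1, 5.0]
width: 0.0211
```

Request:
{"op": "drive_tool", "data": {
  "targets": [
    [0.001,-0.0001,-0.0017,0],
    [0.001,-0.0002,-0.0017,0],
    [0,0,0,0],
    [0,0,0,0],
    [0,0,0,0]
  ]
}}

```text
clock: 19.02
position: [0.5002, 0.0365, 0.2759]
ee_rot: [-0.0, 0.997, -0.082, -0.0]
contact_force: [-6.1, -2.1, 4.0]
width: 0.0214
```

Run:
```python
from h import *
out=[]
for n in ("wrist","side"):
    im=look(n,("drift_grip","drift_collar","gate_hole","gate","roller"),2)
    np.savez(f"{n}4.npz",**im)
    c=proj(im,[.505,.031,.205]).astype(int);r=50 if n=="wrist" else 30
    x0,y0=c-r; print(n,x0,y0,2*r)
    out.append(cv2.resize(im["color"][max(y0,0):max(y0,0)+2*r,x0:x0+2*r,::-1],(400,400),interpolation=cv2.INTER_CUBIC))
cv2.imwrite("pics/ins.png",np.hstack(out))
print(sensors.get_state()["position"],sensors.get_state()["contact_force"])
```

```text
wrist drift_grip [0.5089 0.034  0.2133] 0.94 [282. 266.]
wrist drift_grip [0.3574 0.1527 0.0925] 0.5 [171. 392.]
wrist drift_collar [0.5241 0.0292 0.185 ] 0.67 [287. 208.]
wrist drift_collar [0.3298 0.2309 0.0599] 0.58 [108. 402.]
wrist gate [ 0.4995 -0.1006  0.1796] 0.9 [566. 211.]
wrist 240 214 100
side drift_grip [0.7114 0.3034 0.0038] 0.59 [176. 363.]
side drift_grip [0.3315 0.227  0.0968] 0.55 [351. 313.]
side drift_collar [0.3345 0.2302 0.0646] 0.82 [349. 325.]
side drift_collar [0.3539 0.1536 0.0595] 0.8 [339. 304.]
side gate_hole [0.5266 0.0334 0.1849] 0.83 [268. 230.]
side gate [ 0.5082 -0.101   0.1759] 0.95 [279. 206.]
side gate [ 0.4399  0.3017 -0.0045] 0.43 [300. 370.]
side roller [ 0.5772 -0.0685  0.2894] 0.54 [250. 172.]
side 246 192 60
[0.50019598 0.03652212 0.27592734] [-5.68860399 -2.49538827  4.23552281]
```

View pics/ins.png

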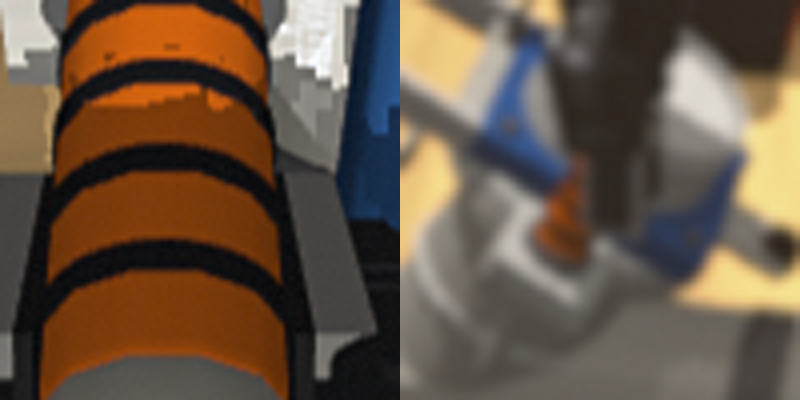

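The right panel shows the orange grip just above the lug, at crop (565,225), so the collar is nearly home. I'll press the last few millimetres by feel.

Request:
{"op": "drive_tool", "data": {
  "targets": [
    [0.001,-0.0002,-0.0017,0],
    [0.001,-0.0001,-0.0017,0],
    [0,0,0,0],
    [0,0,0,0],
    [0,0,0,0]
  ],
  "force": 60
}}

```text
clock: 20.25
position: [0.5009, 0.0364, 0.2743]
ee_rot: [-0.0, 0.997, -0.081, -0.001]
contact_force: [-12.5, -0.9, 15.8]
width: 0.0208
```

Request:
{"op": "drive_tool", "data": {
  "targets": [
    [0.0005,-0.0001,-0.0009,0],
    [0.0005,-0.0001,-0.0009,0],
    [0,0,0,0],
    [0,0,0,0],
    [0,0,0,0]
  ]
}}

```text
clock: 20.88
position: [0.5009, 0.0364, 0.2741]
ee_rot: [-0.0, 0.997, -0.081, -0.002]
contact_force: [-16.5, -1.5, 25.6]
width: 0.021
```

Request:
{"op": "drive_tool", "data": {
  "targets": [
    [-0.0008,0.0001,0.0014,0],
    [-0.0008,0.0001,0.0014,0],
    [0,0,0,0],
    [0,0,0,0],
    [0,0,0,0]
  ]
}}

```text
clock: 21.5
position: [0.5008, 0.0364, 0.2744]
ee_rot: [-0.0, 0.997, -0.081, -0.001]
contact_force: [-8.8, -1.8, 9.7]
width: 0.0208
```

Request:
{"op": "drive_tool", "data": {
  "targets": [
    [0,0,0,0],
    [0,0,0,0],
    [0,0,0,0],
    [0,0,0.002,0],
    [0,0,0.003,0]
  ],
  "jaw": 0.0245,
  "force": 20
}}

```text
clock: 22.12
position: [0.5023, 0.036, 0.278]
ee_rot: [-0.0, 0.997, -0.082, -0.0]
contact_force: [0.3, -0.5, 0.5]
width: 0.0244
```

Request:
{"op": "drive_tool", "data": {
  "targets": [
    [0,0,0.01,0],
    [0,0,0.015,0],
    [-0.01,0,0.03,0],
    [-0.02,0,0.03,0],
    [0,0,0,0]
  ]
}}

```text
clock: 22.75
position: [0.4724, 0.036, 0.3665]
ee_rot: [-0.0, 0.997, -0.082, 0.003]
contact_force: [-0.2, 0.7, -0.0]
width: 0.0247
```

Run:
```python
from h import *
out=[]
for n in ("wrist","side"):
    im=look(n,("drift_grip","drift_collar","gate_hole","gate","roller"),2)
    np.savez(f"{n}5.npz",**im)
    c=proj(im,[.515,.031,.205]).astype(int);r=50 if n=="wrist" else 26
    x0,y0=c-r; print(n,x0,y0,2*r)
    out.append(cv2.resize(im["color"][max(y0,0):max(y0,0)+2*r,x0:x0+2*r,::-1],(400,400),interpolation=cv2.INTER_CUBIC))
cv2.imwrite("pics/rel.png",np.hstack(out))
print(sensors.get_state()["position"],sensors.get_state()["contact_force"])
```

```text
wrist drift_grip [0.3563 0.154  0.0864] 0.79 [189. 307.]
wrist drift_grip [0.5076 0.0352 0.2074] 0.61 [272. 166.]
wrist drift_collar [0.5254 0.0305 0.181 ] 0.76 [275. 134.]
wrist gate [ 0.5051 -0.0981  0.1798] 0.56 [464. 133.]
wrist 226 103 100
side drift_grip [0.5048 0.0336 0.2085] 0.82 [277. 222.]
side drift_grip [0.3504 0.1585 0.0934] 0.82 [341. 294.]
side drift_collar [0.3541 0.1555 0.0606] 0.79 [338. 305.]
side drift_collar [0.3326 0.2316 0.0641] 0.78 [350. 326.]
side gate_hole [0.5246 0.0325 0.1864] 0.72 [269. 229.]
side gate [ 0.5079 -0.0995  0.174 ] 0.72 [279. 207.]
side gate [ 0.4782 -0.4934 -0.0008] 0.16 [295. 195.]
side roller [ 0.5784 -0.0663  0.29  ] 0.52 [250. 172.]
side roller [0.5236 0.0347 0.1872] 0.36 [269. 229.]
side 246 196 52
[0.47224742 0.03596005 0.36261083] [ 0.12380457  0.25713098 -1.06743929]
```

View pics/rel.png

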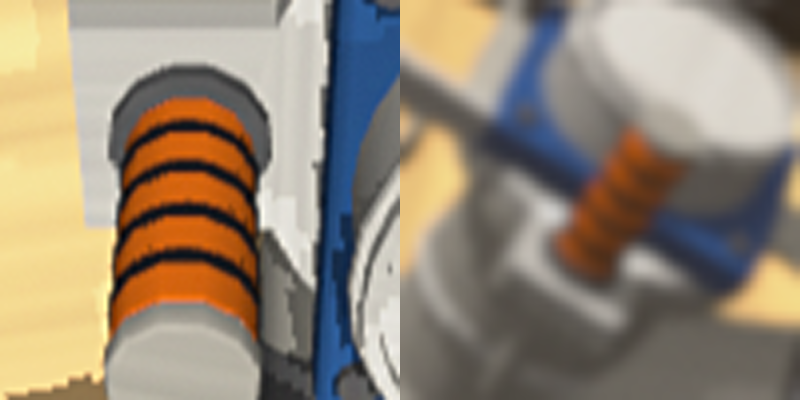

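Run:
```python
from tri import *
w,sd=[dict(np.load(f"{n}5.npz")) for n in("wrist","side")]
for H in ([.5230,.0290,.1827],[.5242,.0300,.1840]):
  H=np.array(H)+.0022*X+.0022*Y
  for gap in (0,.003):
    for k in (.005,.031,.057,.063):
        print(H.round(4),gap,k,proj(w,H+Z*(k+gap)).round(1),proj(sd,H+Z*(k+gap)).round(1))
```

```text
[0.5252 0.0309 0.1838] 0 0.005 [274.4 139.1] [269.5 228.1]
[0.5252 0.0309 0.1838] 0 0.031 [274. 163.] [274.6 220.7]
[0.5252 0.0309 0.1838] 0 0.057 [273.4 191. ] [279.8 213.2]
[0.5252 0.0309 0.1838] 0 0.063 [273.3 198.2] [281.  211.4]
[0.5252 0.0309 0.1838] 0.003 0.005 [274.4 141.7] [270.1 227.3]
[0.5252 0.0309 0.1838] 0.003 0.031 [273.9 166. ] [275.2 219.8]
[0.5252 0.0309 0.1838] 0.003 0.057 [273.4 194.6] [280.4 212.3]
[0.5252 0.0309 0.1838] 0.003 0.063 [273.2 201.9] [281.7 210.5]
[0.5264 0.0319 0.1851] 0 0.005 [272.6 137.7] [268.9 227.8]
[0.5264 0.0319 0.1851] 0 0.031 [272.  161.6] [274.1 220.4]
[0.5264 0.0319 0.1851] 0 0.057 [271.3 189.7] [279.3 212.9]
[0.5264 0.0319 0.1851] 0 0.063 [271.1 196.9] [280.5 211.1]
[0.5264 0.0319 0.1851] 0.003 0.005 [272.6 140.2] [269.5 227. ]
[0.5264 0.0319 0.1851] 0.003 0.031 [271.9 164.6] [274.7 219.6]
[0.5264 0.0319 0.1851] 0.003 0.057 [271.2 193.3] [279.9 212. ]
[0.5264 0.0319 0.1851] 0.003 0.063 [271.  200.7] [281.1 210.2]
```

The collar looks seated on the lug: in the wrist crop its ring lies flush at (190,130). To be certain, I'll press on the head with closed fingertips.

Request:
{"op": "drive_tool", "data": {
  "targets": [
    [0.01,0,0,0],
    [0.011,0,0,0],
    [0,0,-0.02,0],
    [0,0,-0.015,0],
    [0,0,0,0]
  ],
  "jaw": 0.0
}}

```text
clock: 23.98
position: [0.4928, 0.036, 0.3266]
ee_rot: [0.0, 0.997, -0.082, -0.002]
contact_force: [0.2, 0.2, -0.5]
width: 0.0002
```

Request:
{"op": "drive_tool", "data": {
  "targets": [
    [0,0,-0.003,0],
    [0,0,-0.003,0],
    [0,0,-0.002,0],
    [0,0,0,0],
    [0,0,0,0]
  ]
}}

```text
clock: 24.6
position: [0.4932, 0.0359, 0.3201]
ee_rot: [0.0, 0.997, -0.082, 0.0]
contact_force: [-0.1, 0.2, 0.4]
width: -0.0002
```

Request:
{"op": "drive_tool", "data": {
  "targets": [
    [0,0,-0.002,0],
    [0,0,-0.002,0],
    [0,0,-0.001,0],
    [0,0,0,0],
    [0,0,0,0]
  ]
}}

```text
clock: 25.22
position: [0.4932, 0.0359, 0.315]
ee_rot: [0.0, 0.997, -0.082, 0.0]
contact_force: [-0.3, 0.5, 0.2]
width: -0.0
```

Request:
{"op": "drive_tool", "data": {
  "targets": [
    [0,0,-0.001,0],
    [0,0,-0.001,0],
    [0,0,0,0],
    [0,0,0,0],
    [0,0,0,0]
  ]
}}

```text
clock: 25.85
position: [0.4932, 0.036, 0.3135]
ee_rot: [0.0, 0.997, -0.082, 0.0]
contact_force: [-1.4, -0.1, 4.4]
width: 0.0004
```

Request:
{"op": "drive_tool", "data": {
  "targets": [
    [0,0,-0.001,0],
    [0,0,-0.001,0],
    [0,0,-0.001,0],
    [0,0,0,0],
    [0,0,0,0]
  ]
}}

```text
clock: 26.48
position: [0.493, 0.036, 0.313]
ee_rot: [0.0, 0.997, -0.081, 0.001]
contact_force: [-5.0, -0.8, 16.8]
width: 0.0
```

Request:
{"op": "drive_tool", "data": {
  "targets": [
    [0,0,-0.001,0],
    [0,0,-0.001,0],
    [0,0,0,0],
    [0,0,0,0],
    [0,0,0,0]
  ]
}}

```text
clock: 27.1
position: [0.4929, 0.0361, 0.3128]
ee_rot: [-0.0, 0.997, -0.081, 0.002]
contact_force: [-8.8, 0.6, 25.5]
width: 0.0
```

Pressed to 25 N with no further travel, so the collar is home. Next I'll retract and look at the roller from above.

Request:
{"op": "drive_tool", "data": {
  "targets": [
    [0,0,0.01,0],
    [0,0,0.03,0],
    [0,0,0.04,0],
    [0.008,-0.045,0.03,0],
    [0.008,-0.05,0.0,0]
  ]
}}

```text
clock: 27.72
position: [0.5104, -0.0597, 0.4203]
ee_rot: [0.0, 0.997, -0.08, 0.003]
contact_force: [0.3, 0.1, -0.2]
width: -0.0001
```

Run:
```python
from tri import *
for n in ("scene","side"): look(n,("roller",),2)
im=look("wrist",("roller","drift_collar","drift_grip","gate"),2)
np.savez("wrist6.npz",**im)
c=proj(im,[.577,-.07,.29]).astype(int);r=70;y0=max(c[1]-r,0);x0=c[0]-r;print(x0,y0)
cv2.imwrite("pics/roll.png",cv2.resize(im["color"][y0:y0+2*r,x0:x0+2*r,::-1],(560,560),interpolation=cv2.INTER_CUBIC))
print(sensors.get_state()["position"],sensors.get_state()["contact_force"])
```

```text
scene roller [ 0.5765 -0.0745  0.2955] 0.61 [305. 190.]
side roller [0.5268 0.0318 0.1867] 0.71 [268. 229.]
side roller [ 0.5798 -0.0714  0.2905] 0.38 [249. 171.]
wrist roller [ 0.5767 -0.0718  0.2927] 0.84 [281. 108.]
wrist drift_collar [0.5247 0.0292 0.1834] 0.91 [174. 192.]
wrist drift_collar [0.3541 0.1584 0.0607] 0.84 [137. 312.]
wrist drift_grip [0.3567 0.1534 0.0892] 0.93 [131. 322.]
wrist drift_grip [0.5082 0.0376 0.2084] 0.86 [160. 220.]
wrist gate [ 0.5039 -0.0998  0.1781] 0.78 [327. 190.]
207 38
[ 0.50897112 -0.05804265  0.4177404 ] [ 0.36754158 -0.12232936 -0.10685686]
```

View pics/roll.png

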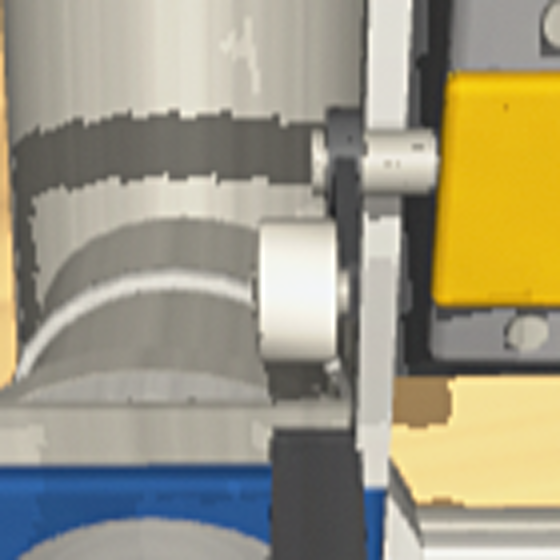

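The picture shows the white roller at crop (298,290), px (281.5,110.5), which agrees with the network. Its arm is on the right, and the space on its near side is clear.

Request:
{"op": "drive_tool", "data": {
  "targets": [
    [0.02,-0.0025,0,0],
    [0.02,-0.0025,0,0],
    [0,0,-0.03,0],
    [0,0,-0.031,0],
    [0,0,0,0]
  ]
}}

```text
clock: 28.8
position: [0.548, -0.0629, 0.3547]
ee_rot: [-0.0, 0.997, -0.081, -0.003]
contact_force: [0.6, 0.8, -0.2]
width: 0.0001
```

Request:
{"op": "drive_tool", "data": {
  "targets": [
    [0.003,-0.0005,0,0],
    [0.003,-0.0005,0,0],
    [0,0,0,0],
    [0,0,0,0],
    [0,0,0,0]
  ]
}}

```text
clock: 29.42
position: [0.5551, -0.0651, 0.3571]
ee_rot: [0.0, 0.997, -0.082, 0.0]
contact_force: [-0.0, 0.3, 0.1]
width: -0.0002
```

Request:
{"op": "drive_tool", "data": {
  "targets": [
    [0.002,-0.0003,0,0],
    [0.002,-0.0003,0,0],
    [0.002,-0.0003,0,0],
    [0,0,0,0],
    [0,0,0,0]
  ]
}}

```text
clock: 30.05
position: [0.56, -0.0658, 0.3573]
ee_rot: [0.0, 0.997, -0.082, -0.001]
contact_force: [-4.2, 0.6, 4.7]
width: 0.0
```

Run:
```python
from h import *
im=look("wrist",("roller",),1)
for i in range(4): print(sensors.get_state()["position"].round(4),sensors.get_state()["contact_force"].round(2)); look("scene",("roller",),1);
```

```text
wrist roller [ 0.5781 -0.0688  0.2925] 0.62 [279. 241.]
[ 0.56   -0.0658  0.3573] [-4.43  0.35  5.04]
scene roller [ 0.5776 -0.0732  0.2937] 0.53 [306. 191.]
[ 0.56   -0.0658  0.3573] [-5.47  0.42  4.64]
scene roller [ 0.5802 -0.0733  0.2925] 0.48 [307. 191.]
[ 0.56   -0.0658  0.3573] [-5.3   0.8   4.32]
scene roller [ 0.578  -0.0734  0.2973] 0.51 [306. 190.]
[ 0.56   -0.0658  0.3573] [-4.68 -0.05  4.06]
scene roller [ 0.579  -0.0745  0.2957] 0.57 [306. 191.]
```

Request:
{"op": "drive_tool", "data": {
  "targets": [
    [0.003,-0.0005,0.0017,0],
    [0.003,-0.0005,0.0013,0],
    [0.003,-0.0005,0.0007,0],
    [0,0,0,0],
    [0,0,0,0]
  ]
}}

```text
clock: 31.18
position: [0.5702, -0.0675, 0.3605]
ee_rot: [0.0, 0.997, -0.082, -0.0]
contact_force: [-3.8, 0.5, 2.7]
width: 0.0001
```

Run:
```python
from h import *
im=look("wrist",("roller",),1)
cv2.imwrite("pics/push.png",cv2.resize(im["color"][150:350,180:380,::-1],(500,500)))
for i in range(2): look("scene",("roller",),1); look("side",("roller",),2)
print(sensors.get_state()["position"].round(4),sensors.get_state()["contact_force"].round(2))
```

```text
wrist roller [ 0.5919 -0.0738  0.2959] 0.94 [286. 232.]
scene roller [ 0.5904 -0.073   0.2984] 0.6 [310. 191.]
side roller [ 0.4785 -0.4921 -0.0032] 0.73 [295. 196.]
side roller [ 0.59   -0.0726  0.296 ] 0.55 [245. 169.]
scene roller [ 0.5888 -0.0731  0.2979] 0.38 [309. 191.]
side roller [ 0.5925 -0.0675  0.2981] 0.65 [244. 169.]
[ 0.5701 -0.0674  0.3605] [-2.27  0.39  2.45]
```

The roller follows the finger and has moved about 14 mm. I'll push on past the click.

Request:
{"op": "drive_tool", "data": {
  "targets": [
    [0.0025,-0.0004,0.0002,0],
    [0.0025,-0.0004,0,0],
    [0.002,-0.0003,0,0],
    [0,0,0,0],
    [0,0,0,0]
  ]
}}

```text
clock: 32.3
position: [0.5772, -0.0685, 0.3608]
ee_rot: [0.0, 0.997, -0.082, -0.0]
contact_force: [-3.4, 0.0, 1.9]
width: -0.0
```

Run:
```python
from h import *
for i in range(2):
    for n in("wrist","scene","side"): look(n,("roller",),2)
print(sensors.get_state()["position"].round(4),sensors.get_state()["contact_force"].round(2))
```

```text
wrist roller [ 0.5976 -0.0753  0.2978] 0.71 [288. 236.]
scene roller [ 0.5941 -0.0767  0.2975] 0.45 [310. 192.]
side roller [ 0.5984 -0.07    0.297 ] 0.57 [242. 169.]
wrist roller [ 0.5996 -0.0735  0.2951] 0.75 [282. 229.]
wrist roller [0.5086 0.0331 0.2084] 0.39 [153. 336.]
scene roller [ 0.5953 -0.0743  0.2952] 0.49 [311. 193.]
side roller [ 0.5967 -0.0716  0.2949] 0.58 [242. 169.]
[ 0.5772 -0.0686  0.3608] [-2.38  0.34  1.36]
```

Request:
{"op": "drive_tool", "data": {
  "targets": [
    [-0.005,0.0008,-0.001,0],
    [-0.006,0.001,-0.001,0],
    [-0.007,0.0011,-0.001,0],
    [-0.007,0.0011,0,0],
    [-0.005,0.0008,0,0]
  ]
}}

```text
clock: 33.52
position: [0.5471, -0.0637, 0.3583]
ee_rot: [0.0, 0.997, -0.082, 0.001]
contact_force: [-0.1, -0.9, -0.5]
width: -0.0
```

Request:
{"op": "drive_tool", "data": {
  "targets": [
    [0,0,0.02,0],
    [0,0,0.03,0],
    [-0.02,0.0,0.03,0],
    [-0.02,0.0,0.0,0],
    [0,0,0,0]
  ]
}}

```text
clock: 34.15
position: [0.5064, -0.0637, 0.439]
ee_rot: [0.0, 0.997, -0.082, 0.001]
contact_force: [-0.2, -0.1, 1.1]
width: 0.0
```

Run:
```python
from h import *
for n in("wrist","scene","side"): im=look(n,("roller","drift_collar","drift_grip","gate"),2)
cv2.imwrite("pics/final.png",cv2.resize(im["color"][150:270,190:350,::-1],(800,600),interpolation=cv2.INTER_CUBIC))
print(sensors.get_state()["position"].round(4),sensors.get_state()["contact_force"].round(2))
```

```text
wrist roller [ 0.5785 -0.0681  0.2942] 0.65 [266. 104.]
wrist drift_collar [0.3306 0.2281 0.0619] 0.91 [ 95. 326.]
wrist drift_collar [0.527  0.0299 0.1851] 0.82 [174. 184.]
wrist drift_grip [0.3313 0.2331 0.0908] 0.89 [ 80. 339.]
wrist drift_grip [0.5079 0.036  0.2072] 0.65 [165. 211.]
wrist gate [ 0.5036 -0.0975  0.1799] 0.92 [317. 185.]
scene roller [0.5261 0.034  0.1848] 0.26 [312. 197.]
scene drift_collar [0.5206 0.0299 0.1857] 0.65 [310. 197.]
scene drift_collar [0.3324 0.227  0.0577] 0.6 [301. 182.]
scene drift_grip [0.5073 0.0401 0.2102] 0.66 [309. 188.]
scene drift_grip [0.3538 0.1538 0.0956] 0.58 [294. 184.]
scene gate [ 0.5054 -0.1002  0.176 ] 0.78 [280. 217.]
side roller [ 0.5782 -0.0666  0.2923] 0.62 [250. 171.]
side drift_collar [0.3316 0.2289 0.0645] 0.85 [350. 325.]
side drift_collar [0.5228 0.0297 0.1906] 0.84 [269. 227.]
side drift_grip [0.3527 0.158  0.0928] 0.82 [340. 294.]
side drift_grip [0.3347 0.2268 0.0926] 0.74 [349. 314.]
side gate [ 0.5068 -0.101   0.1755] 0.86 [279. 206.]
[ 0.5072 -0.0637  0.4378] [-0.4   0.31 -0.78]
```

View pics/final.png

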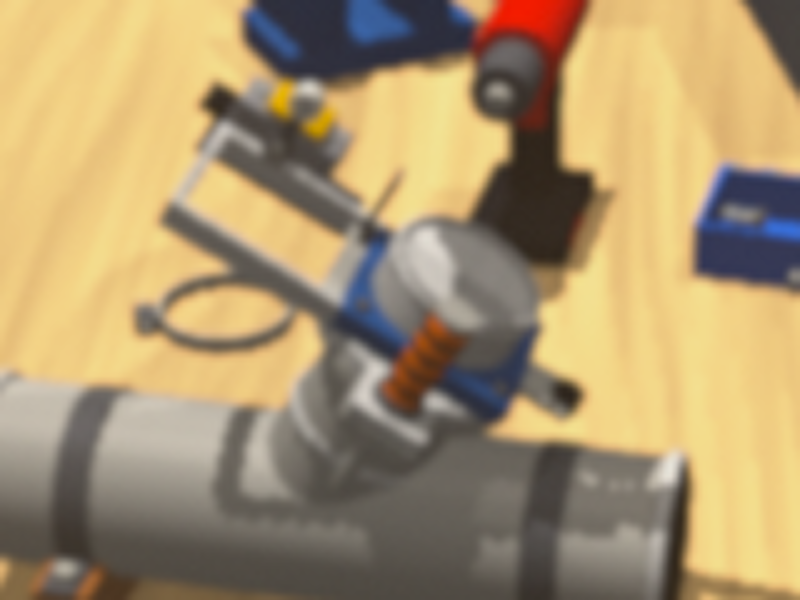

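The picture shows the drift seated in the gate's lug at (415,375), the roller back upright at (305,95), and the gripper clear of everything. I'll hand the job in.

```bash
python3 -c "
from rig import manip; print(manip.sign_off())"
```

```text
the job is handed in; nothing more can be done
None
```

The job is done and handed in at about 34 s of the 72 s allowed. The orange drift pin is home in the gate's lug, and the limit switch was pushed past its click point and let spring back.

- **Drift:** I took it from the tool block and tipped it to about 30° against the block hole's rim, because the gripper only points straight down. I fed it through both lugs with the sideways force staying small, and driving took about 6–8 N.
- **Collar:** It stopped solid at about 31 N, above the 5–15 N that driving takes. A second press of about 25 N on the head gave no further travel.
- **Switch:** The roller moved about 20 mm, roughly 0.6 rad by the network's readings, against the 0.44 rad click. I could not hear the click itself. Afterwards the roller read within 2 mm of its starting position.
- **Other things:** The robot touched none of the other tools or bench items, and the last view shows nothing out of place near the gate. I did not re-measure the other items one by one.

**Check that disagreed:** dead reckoning from the first rough tip measurement put the pin about 58 mm in rather than 62 mm. The two solid stops and the close view of the collar point to fully home, so I put the difference down to that measurement. I also viewed 12 pictures, two over the budget of 10.

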